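# Restock the laundry-room caddy

### The arm

A 6-joint arm with a two-finger parallel gripper is mounted at the origin on the work surface. World frame = base frame: x ahead of the robot, y to its left, z up, the work surface at z = 0. Lengths are in m, angles in rad, forces in N, time in s.
With the tool pointing down it reaches from about 0.3 to 0.85 m from the base axis. Payload 4.2 kg.
Tool frame: the origin (TCP) lies midway between the tips of the shut fingers; the grasp point (between the pads) lies 19 mm behind it; z points along the fingers, y is the line along which they close (so a half turn about z gives the same grasp; the last joint's range is limited). The gripper opens to 91 mm and grips with 3 to 60 N. Pads are 32 mm wide; open, the fingers measure 118 mm over their backs; the gripper's body (76 mm by 178 mm) begins 60 mm behind the grasp point.
Start: joints at [-1.187, 0.32, 1.565, -0, 1.257, -0.02], TCP at [0.226, -0.529, 0.214] pointing down, gripper open.
Joint ranges: [-3.11, 3.11], [-0.84, 2.01], [0.21, 2.61], [-1.34, 4.49], [0.05, 2.63], [-2.56, 2.56]. Speed limits (rad/s): [2.57, 2.57, 3.14, 3.14, 3.14, 3.14].

### API

Orientations are given as a rotation vector (axis times angle).
In Python, from bench import r gives the robot as it stands.
- The arm moves only by the tool arm_command, never from a script. Its arguments are lists of equal length, an entry for each row: "jaw": the opening, from -1 (shut) to 1 (fully open); "linear": the shift along the world's x, y, z in m, a list of three; "rot": the turn, a rotation vector about the world's x, y, z in rad, a list of three. In form: {"jaw": [jaw, ...], "linear": [[x, y, z], ...], "rot": [[rx, ry, rz], ...]}. A call has exactly 8 rows; each row shifts and turns the commanded pose from where the row before left it; what a row does not reach is not made up. A row lasts 1/10 s, in which the tool goes at most 50 mm and 8.59 degrees, less where a joint would pass 70% of its speed; a pose out of reach is approached as far as the arm can. A call with a gripper value outside its range is refused whole. The fingers move at their own pace and stop on an object; the grip force is fixed at half the most. Time passes only in rows, so rows that do not move let the fingers close, or fill a call up. It gives the time, the measured TCP pose, the force, the opening and the grip force at its end, in the units of the state.
- r.read_state(): the state, without advancing time (a new reading comes with each control period).
- r.snapshot(name): name is "scene" or "side" or "wrist"; returns the picture (400x640x3 uint8, blue, green, red); there is no depth.
- r.get_calibration(name): a dict with "fovy" (degrees; the focal length in pixels is half the picture's height over the tangent of half this angle, whatever the lens; pixels are square), "cx", "cy" (the principal point, pixels), "rvec" (rotation vector, rad) and "tvec" (3), from world to camera coordinates, as OpenCV has them. Camera axes: x right, y down, z forward; pixel columns grow to the right and rows downward; lengths in m; the calibration is good to about 2 mm. A picture is of the moment at which its call begins: read the wrist's pose just before it. get_calibration takes no time and is no camera call; for the wrist camera it gives the pose at the moment of the call.
- r.hand_in(): hands the job in; it is judged then, once.
Trained networks look in the newest picture that a camera, given by its name, has taken for a name from the list of things; names that differ only in an ending like _2 or _b are one class to them, and where a whole thing is asked for, a point or a joint stands for the part that bears it (a point fixed in the world has none). Each returns a list of dicts, best first, with "confidence" (0 to 1); they miss things now and then, are a little off and sometimes report something else, mostly with a low value. They report only what shows in the picture. A call takes as long as a camera call.
- r.search_frame(label, camera): "centre" ([column, row] in pixels, amid what is visible of it).
- r.landmark_of(label, camera): "centre" ([column, row] in pixels: a listed point, or the origin of a listed thing).
The state is a dict: "time": time; "joint_positions": joint angles; "qd": joint speeds; "effort": joint torques, N m; "position": TCP position; "ee_rot": TCP orientation; "wrist_force": force on the tool from outside, world axes, zero at the start; "wrist_torque": the same for the moment, N m; "grip_width": opening from 0.0 (shut) to 1.0 (fully open); "gripper_force": force on a finger pad.
Only numpy, scipy, OpenCV 4.12 (cv2) and the standard library are available. Lean on these libraries where they do the work, as an engineer would, in place of code of your own. Each camera call takes 0.05 s, during which the arm holds its last target. There are 200 camera calls.

### The job

Pack the laundry caddy: stand the capped bottle upright in the round holder and the small handleless measuring cup, mouth up, in the square cell, lay the scrubbing brush bristles down along the long narrow trough and the bar of soap flat along the ribbed dish. Each must sit down on the floor of its own insert; set them down rather than drop them. The drinks can and the mug with a handle are somebody's own: leave them standing where they are.

Things in the scene. Friction and masses are not known exactly. Their poses are not given: they have to be found in the camera images.
- bottle: Stain-remover bottle, white plastic, 52 mm across, 105 mm tall, straight round body up to 74 mm, then a shoulder that narrows to a grey cap 26 mm across. Stands upright on the counter. Origin: centre of its underside, z up.
- dosing_cup: Small white measuring cup without a handle, round and straight-sided, open on top, 56 mm across, 55 mm tall, wall 3 mm. Stands mouth up on the counter. Origin: centre of its underside, z up.
- brush: Scrubbing brush without a handle: light wooden block 76 x 34 x 24 mm over pale bristles 20 mm long, 44 mm tall in all. It stands on its bristles on the counter; grip it by the wood. Origin: centre of its underside (bristle ends), x along its length, z up.
- soap: Bar of laundry soap, cream, 70 x 48 x 28 mm, rounded edges, lying flat on the counter. Origin: centre of its underside, x along its length, z up.
- holder: Round cup-like holder for the bottle: outer diameter 80 mm, inner 72 mm, 35 mm high, floor 5 mm thick. Grey, fixed, one of four in a black tray (224 mm square, 12 mm high) in a 2 x 2 pattern 108 mm apart, same yaw, places vary. Origin: centre of its underside, 5 mm above the counter.
- cell: Square open cell for the measuring cup: outside 88 x 88 mm, inside 80 x 80 mm, 22 mm high, floor 5 mm thick (wall 4 mm). Grey, fixed, one of four in a black tray (224 mm square, 12 mm high) in a 2 x 2 pattern 108 mm apart, same yaw, places vary. Origin: centre of its underside, 5 mm above the counter.
- trough: Long narrow trough for the brush, plain flat floor: outside 104 (x) x 56 (y) mm, inside 98 x 50 mm, its floor 10 mm and its rim 24 mm above its underside. Grey, fixed, one of four in a black tray (224 mm square, 12 mm high) in a 2 x 2 pattern 108 mm apart, same yaw, places vary. Origin: centre of its underside, 5 mm above the counter. x along its length.
- dish: Shallow rectangular soap dish with five ribs on its floor: outside 96 (x) x 76 (y) mm, inside 88 x 68 mm; the rib tops, on which the soap rests, are 12 mm and the rim 18 mm above its underside. Grey, fixed, one of four in a black tray (224 mm square, 12 mm high) in a 2 x 2 pattern 108 mm apart, same yaw, places vary. Origin: centre of its underside, 5 mm above the counter. x along its length.
- drink_can: Look-alike of the bottle, to be left alone: a full drinks can, bare metal, 53 mm across, 104 mm tall, with a flat top as wide as the can, no shoulder or cap. Origin: centre of its underside.
- mug: Look-alike of the measuring cup, to be left alone: a white ceramic mug 66 mm across, 80 mm tall, with a handle that stands out sideways (its +y side). Origin: centre of its underside.

How it is judged:
At the end, for the whole second after the job is handed in: Bottle, cup, brush and soap rest on the floor of their own inserts (height -4 to +5 mm; off centre at most 13 mm bottle, 18 cup, 16 brush, soap), upright within 0.12 rad, brush and soap lengthwise within 0.35 rad, released and still; can and mug upright within 25 mm of where they were (horizontal distance between bottle and holder below 0.013 m and z of bottle in the frame of holder between 0.001 and 0.01 m and angle between each of bottle, dosing_cup, brush, soap, drink_can, mug's own z axis and vertical below 0.12 rad and linear speed of each of bottle, dosing_cup, brush, soap below 0.02 m/s and angular speed of each of bottle, dosing_cup, brush, soap below 0.2 rad/s and contact force between each of bottle, dosing_cup, brush, soap and the fingers below 0.05 N and horizontal distance between dosing_cup and cell below 0.018 m and z of dosing_cup in the frame of cell between 0.001 and 0.01 m and horizontal distance between brush and trough below 0.016 m and z of brush in the frame of trough between 0.006 and 0.015 m and angle between the x axis of brush and the x axis of trough, either way round below 0.35 rad and horizontal distance between soap and dish below 0.016 m and z of soap in the frame of dish between 0.008 and 0.017 m and angle between the x axis of soap and the x axis of dish, either way round below 0.35 rad and distance of each of drink_can, mug from where it was at the start of the episode below 0.025 m); the robot touches nothing.
It fails at once if the drinks can is moved more than 25 mm or tipped (distance of drink_can from where it was at the start of the episode above 0.025 m or angle between drink_can's own z axis and vertical above 0.3 rad).
It fails at once if the mug is moved more than 25 mm or tipped (distance of mug from where it was at the start of the episode above 0.025 m or angle between mug's own z axis and vertical above 0.3 rad).
It fails at once if the bottle, cup, brush or soap is dropped or thrown (over 0.7 m/s while out of the fingers: a fall of over 25 mm) ((contact force between bottle and the fingers below 0.05 N and linear speed of bottle above 0.7 m/s) or (contact force between dosing_cup and the fingers below 0.05 N and linear speed of dosing_cup above 0.7 m/s) or (contact force between brush and the fingers below 0.05 N and linear speed of brush above 0.7 m/s) or (contact force between soap and the fingers below 0.05 N and linear speed of soap above 0.7 m/s)).
It also fails if it takes over 133 s, if anything falls off the work surface, if the arm or the gripper's body presses on something with over 40 N, if the wrist force passes 120 N, or if a joint passes its speed limit or range.

## Working session

There is one attempt and no reset: what is moved stays moved. The work goes in short steps, Python scripts to look and compute and a tool call to move; the robot and the scene stay as the last step left them, time stands still between calls to the robot, and variables do not carry over. Pictures are saved under pics/ and viewed, at most 14 in all, crops included, and the job is handed in when it is done.

Besides the shell and the picture viewer there is one more tool, called after ">>>" as name(argument=value, ...) on one line, values as JSON. arm_command: Moves the arm, as the interface text tells. Its arguments: {"type":"object","properties":{"jaw":{"type":"array","items":{"type":"number"}},"linear":{"type":"array","items":{"type":"array","items":{"type":"number"}}},"rot":{"type":"array","items":{"type":"array","items":{"type":"number"}}}},"required":["jaw","linear","rot"]}

```bash
mkdir -p pics; ls; cat > h.py <<'E'
import numpy as np, cv2
from bench import r
def cam(n):
    c=r.get_calibration(n); f=200/np.tan(np.radians(c["fovy"])/2)
    K=np.array([[f,0,c["cx"]],[0,f,c["cy"]],[0,0,1]])
    R=cv2.Rodrigues(np.array(c["rvec"],float))[0]; return K,R,np.array(c["tvec"],float).ravel()
def ray(cm,p):
    K,R,t=cm; d=R.T@np.linalg.solve(K,[p[0],p[1],1]); return -R.T@t,d/np.linalg.norm(d)
def onz(cm,p,z):
    o,d=ray(cm,p); return o+d*(z-o[2])/d[2]
def tri(l):
    A=0;b=0
    for cm,p in l:
        o,d=ray(cm,p);M=np.eye(3)-np.outer(d,d);A=A+M;b=b+M@o
    x=np.linalg.solve(A,b)
    return x,[round(float(np.linalg.norm(np.cross(x-ray(c,p)[0],ray(c,p)[1])))*1e3,1) for c,p in l]
def proj(cm,X):
    K,R,t=cm; q=K@(R@np.asarray(X,float)+t); return q[:2]/q[2]
E
python3 - <<'E'
from h import *
np.set_printoptions(precision=3,suppress=True)
print(r.read_state())
N=["bottle","dosing_cup","brush","soap","holder","cell","trough","dish","drink_can","mug"]
cs={}
for n in ["scene","side","wrist"]:
    cv2.imwrite(f"pics/{n}0.png",r.snapshot(n)); cs[n]=cam(n); print(n,-cs[n][1].T@cs[n][2],cs[n][1][2])
for o in N:
    l=[]
    for n in ["scene","side"]:
        for f in (r.landmark_of,):
            d=f(o,n)
            print(o,n,[(np.round(x["centre"]),round(x["confidence"],2)) for x in d[:3]])
            if d: l.append((cs[n],d[0]["centre"]))
    if len(l)==2: print("   ",*tri(l))
print(r.read_state()["time"])
E
```

```text
pics
{'time': 0.0, 'joint_positions': array([-1.187,  0.32 ,  1.566, -0.   ,  1.257, -0.02 ]), 'qd': array([-0.001, -0.   , -0.   ,  0.   , -0.   , -0.   ]), 'effort': array([  0.001, -41.246, -23.197,   0.073,   0.046,  -0.   ]), 'position': array([ 0.226, -0.528,  0.213]), 'ee_rot': array([-3.076, -0.63 ,  0.001]), 'wrist_force': array([ 0.022, -0.055, -0.011]), 'wrist_torque': array([ 0.042, -0.016, -0.01 ]), 'gripper_force': 0.0, 'grip_width': 0.9993387431073972}
scene [ 1.413 -0.239  0.62 ] [-0.814  0.223 -0.536]
side [-0.024  1.075  0.916] [ 0.383 -0.715 -0.586]
wrist [ 0.292 -0.5    0.384] [-0.236 -0.1   -0.966]
bottle scene [(array([226., 246.]), 0.77)]
bottle side [(array([335., 160.]), 0.65)]
    [ 0.608 -0.245  0.003] [4.0, 4.0]
dosing_cup scene [(array([213., 212.]), 0.92)]
dosing_cup side [(array([378., 174.]), 0.56)]
    [ 0.448 -0.262 -0.011] [7.5, 7.5]
brush scene [(array([468., 183.]), 0.89)]
brush side [(array([252., 294.]), 0.6)]
    [0.512 0.419 0.001] [0.0, 0.0]
soap scene [(array([152., 243.]), 0.56)]
soap side [(array([370., 143.]), 0.47)]
    [ 0.549 -0.409  0
[... 213 characters left out ...]
ide [(array([298., 198.]), 0.56), (array([312., 183.]), 0.4), (array([342., 192.]), 0.19)]
    [0.612 0.026 0.007] [3.7, 3.7]
trough scene [(array([284., 212.]), 0.7), (array([299., 232.]), 0.25)]
trough side [(array([342., 184.]), 0.74)]
    [ 0.519 -0.1    0.014] [4.8, 4.8]
dish scene [(array([295., 233.]), 0.87)]
dish side [(array([309., 184.]), 0.7), (array([378., 170.]), 0.19)]
    [ 0.617 -0.081  0.003] [11.5, 11.5]
drink_can scene [(array([409., 177.]), 0.6)]
drink_can side [(array([301., 262.]), 0.65)]
    [0.454 0.27  0.011] [1.6, 1.6]
mug scene [(array([431., 208.]), 0.75)]
mug side [(array([254., 250.]), 0.7), (array([333., 157.]), 0.52)]
    [ 0.599  0.272 -0.002] [8.3, 8.3]
1.15
```

```bash
python3 - <<'E'
import cv2
a=cv2.imread("pics/scene0.png")[130:310,110:510]; cv2.imwrite("pics/s_c.png",cv2.resize(a,None,fx=2,fy=2,interpolation=3))
a=cv2.imread("pics/side0.png")[90:340,200:450]; cv2.imwrite("pics/d_c.png",cv2.resize(a,None,fx=2.4,fy=2.4,interpolation=3))
E
```

```text
(no output)
```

View pics/s_c.png

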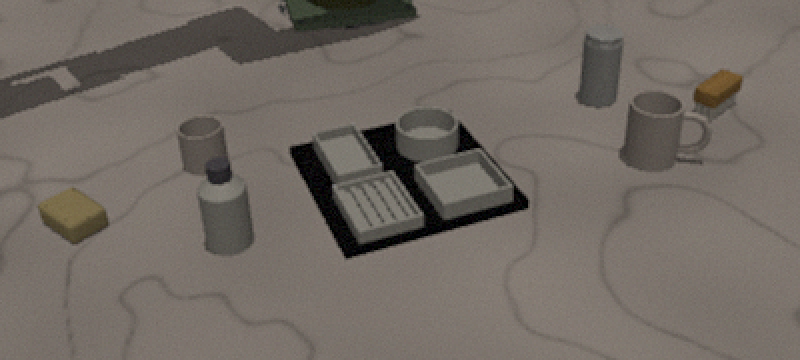

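View pics/d_c.png

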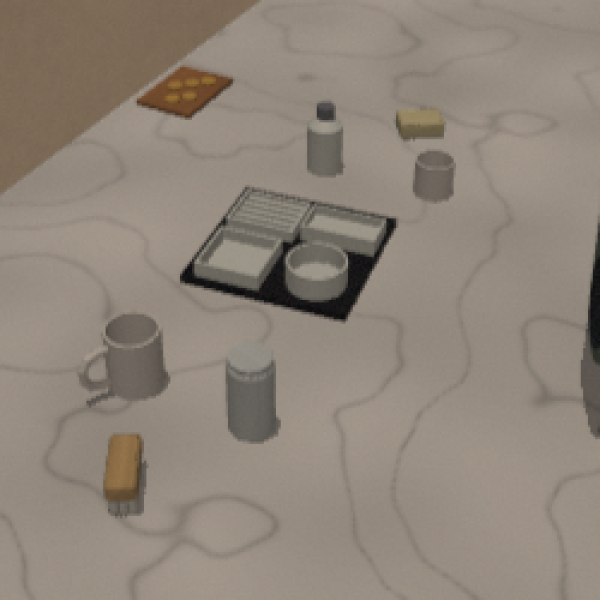

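View pics/wrist0.png

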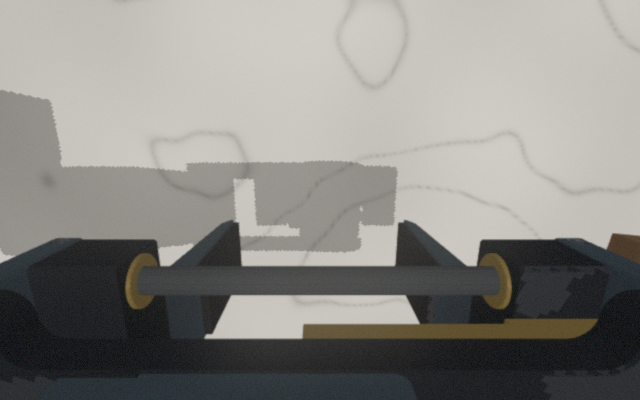

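Both views agree: the tray has the trough back left, holder back right, dish front left and cell front right. Soap, bottle and cup are at −y; can, mug and brush at +y. Next I'll fit the tray corners and the colour silhouettes.

```bash
cat >> h.py <<'E'
from scipy.optimize import least_squares, minimize
def boxpts(x,y,a,L,W,z0,z1):
    c,s=np.cos(a),np.sin(a)
    return np.array([[x+c*u-s*v,y+s*u+c*v,z] for z in (z0,z1) for u in (-L/2,L/2) for v in (-W/2,W/2)])
def iou(p,dims,views):
    tot=0
    for cm,m in views:
        h=cv2.convexHull(np.array([proj(cm,X) for X in boxpts(*p,*dims)],np.float32))
        k=np.zeros((1600,2560),np.uint8); cv2.fillConvexPoly(k,np.int32(np.round(h*4+1.5)),1)
        tot+=(k&m).sum()/max(1,(k|m).sum())
    return -tot/len(views)
def fitbox(p0,dims,views,angs):
    best=None
    for a in angs:
        q=minimize(lambda p:iou((p[0]/50,p[1]/50,p[2]),dims,views),[p0[0]*50,p0[1]*50,a],method="Nelder-Mead",options=dict(initial_simplex=[[p0[0]*50+dx,p0[1]*50+dy,a+da] for dx,dy,da in((0,0,0),(.4,0,0),(0,.4,0),(0,0,.3))],xatol=.005,fatol=1e-4))
        if best is None or q.fun<best.fun: best=q
    return best.x/[50,50,1],-best.fun
E
cat > t.py <<'E'
from h import *
np.set_printoptions(precision=4,suppress=True)
cs={n:cam(n) for n in("scene","side")}; im={n:cv2.imread(f"pics/{n}0.png") for n in cs}
S=np.array([(290,150),(463,122),(527,205),(347,257)])/2+[110,130]
D=np.array([(397,220),(345,320),(181,280),(248,187)])/2.4+[200,90]
C=np.array([(-1,-1),(-1,1),(1,1),(1,-1)])*.112
def res(p,sc=("scene","side")):
    c,s=np.cos(p[2]),np.sin(p[2]); o=[]
    for (u,v),a,b in zip(C,S,D):
        X=[p[0]+c*u-s*v,p[1]+s*u+c*v,.012]
        for n,q in(("scene",a),("side",b)):
            if n in sc:o+=list(proj(cs[n],X)-q)
    return np.array(o)
for sc in (("scene","side"),("scene",),("side",)):
    q=least_squares(res,[.56,-.04,.1],args=(sc,),loss="soft_l1"); print("tray",q.x,np.round(q.fun,1))
def mask(n,c,lo,hi,rad=32):
    h=cv2.cvtColor(cv2.GaussianBlur(cv2.resize(im[n],None,fx=4,fy=4,interpolation=cv2.INTER_CUBIC),(0,0),3),cv2.COLOR_BGR2HSV); m=cv2.inRange(h,lo,hi)//255
    w=np.zeros_like(m); cv2.circle(w,tuple(np.int32(np.array(c)*4)),rad*4,1,-1); return m&w
for nm,p0,dims,z,lo,hi in (("soap",(.549,-.409),(.070,.048,0,.028),.014,(18,75,60),(38,255,255)),("brush",(.512,.419),(.076,.034,.020,.044),.032,(5,90,50),(22,255,255))):
    v={n:(cs[n],mask(n,proj(cs[n],[*p0,z]),lo,hi)) for n in cs}
    print(nm,{n:int(v[n][1].sum()/16) for n in v})
    for k in (list(v),["scene"],["side"]): print(k,*fitbox(p0,dims,[v[n] for n in k],np.arange(0,3.1,.5)))
E
python3 t.py
```

```text
tray [ 0.5566 -0.0342  0.1174] [ 0.5 -2.7 -0.3 -0.7 -5.5 -6.7 -0.8 -2.3  1.6 -3.  -1.2 -2.6 -0.8 -4.3
 -0.8 -0.6]
tray [ 0.5706 -0.0361  0.1119] [ 0.7  0.1 -4.4 -4.   3.   0.9 -0.8 -0.1]
tray [ 0.5506 -0.0278  0.1234] [ 0.5  0.6  0.4 -0.6 -0.5 -0.7 -0.4  0.8]
soap {'scene': 583, 'side': 178}
['scene', 'side'] [ 0.5344 -0.4195  3.5838] 0.7577768645205627
['scene'] [ 0.5309 -0.4201  0.4697] 0.8198134787964103
['side'] [ 0.5329 -0.4132  0.358 ] 0.7153576788394197
brush {'scene': 288, 'side': 360}
['scene', 'side'] [0.5167 0.4134 2.1768] 0.8183170860765419
['scene'] [0.5135 0.4159 2.2103] 0.8277797899311844
['side'] [ 0.516   0.4145 -0.9817] 0.8289170506912442
```

```bash
python3 - <<'E'
from h import *
for n in("scene","side","wrist"): print(r.get_calibration(n))
s=r.read_state(); R=cv2.Rodrigues(np.array(s["ee_rot"]))[0]
K,Rc,t=cam("wrist"); print("cam in tool",R.T@(-Rc.T@t-s["position"]),"\n",R.T@Rc.T)
E
```

```text
{'fovy': 48.88427398679287, 'cx': 323.9795717546017, 'cy': 197.9756871225968, 'rvec': array([ 1.78805276,  1.34362355, -0.7527966 ]), 'tvec': array([-0.14634586, -0.23871136,  1.53642335])}
{'fovy': 44.90288691639191, 'cx': 317.37994005480397, 'cy': 192.1288010338248, 'rvec': array([ 0.63859508, -2.53690207,  1.29739381]), 'tvec': array([0.48647623, 0.18199945, 1.31369368])}
{'fovy': 65.30158112793109, 'cx': 318.053471561392, 'cy': 203.6698244960937, 'rvec': array([-2.43531964,  1.60618333,  0.20944616]), 'tvec': array([-0.57523131, -0.02961894,  0.38965764])}
cam in tool [ 7.19698859e-02  7.90483653e-05 -1.70364185e-01] 
 [[ 8.62605582e-04 -9.66453502e-01 -2.56840194e-01]
 [ 9.99999610e-01  7.85483080e-04  4.02866745e-04]
 [-1.87608350e-04 -2.56840441e-01  9.66453803e-01]]
```

>>> arm_command(jaw=[1, 1, 1, 1, 1, 1, 1, 1], linear=[[0.036, 0.0125, 0], [0.036, 0.0125, 0], [0.036, 0.0125, 0], [0.036, 0.0125, 0], [0.036, 0.0125, 0], [0.036, 0.0125, 0], [0, 0, 0], [0, 0, 0]], rot=[[0, 0, 0], [0, 0, 0], [0, 0, 0], [0, 0, 0], [0, 0, 0], [0, 0, 0], [0, 0, 0], [0, 0, 0]])

```text
time: 1.95
position: [0.4422, -0.4534, 0.2136]
ee_rot: [-3.077, -0.633, 0.002]
wrist_force: [-0.5, -0.2, 0.1]
grip_width: 0.999
gripper_force: 0.0
```

```bash
cat > w.py <<'E'
import sys,json; from h import *
np.set_printoptions(precision=4,suppress=True)
s=r.read_state(); cm=cam("wrist"); im=r.snapshot("wrist"); n=sys.argv[1]; cv2.imwrite(f"pics/{n}.png",im)
np.savez(f"{n}.npz",K=cm[0],R=cm[1],t=cm[2]); R=cv2.Rodrigues(np.array(s["ee_rot"]))[0]
print(s["time"],s["position"],"yaw",np.degrees(np.arctan2(R[1,0],R[0,0])),"tilt",R[:,2],s["joint_positions"])
for o in sys.argv[2:]:
    for d in r.landmark_of(o,"wrist")[:2]: print(o,np.round(d["centre"],1),round(d["confidence"],2),onz(cm,d["centre"],{"holder":.005,"cell":.005,"trough":.005,"dish":.005}.get(o,0)))
E
python3 w.py w1 soap dosing_cup bottle
```

```text
1.95 [ 0.4422 -0.4534  0.2136] yaw 23.23256920223821 tilt [-0.001   0.0001 -1.    ] [-0.8157  0.413   1.4217 -0.0007  1.3077  0.3498]
soap [321.8 101.5] 0.77 [ 0.53   -0.4205  0.    ]
dosing_cup [173.6 115.4] 0.92 [ 0.4462 -0.2656  0.    ]
```

View pics/w1.png

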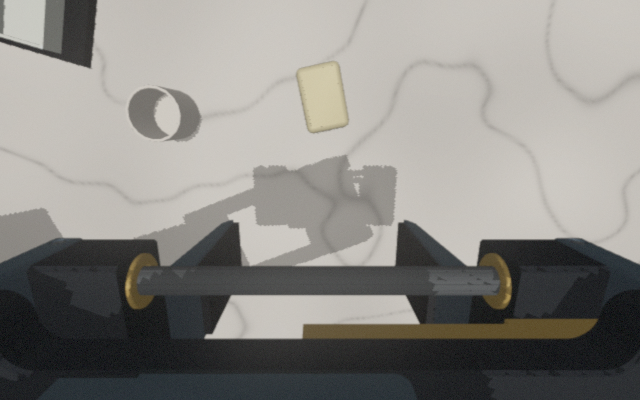

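The wrist view shows the soap at about (323,97), the cup with its mouth at about (157,112), and the trough's tray corner at top left.

```bash
cat > s.py <<'E'
from h import *
np.set_printoptions(precision=4,suppress=True)
z=np.load("w1.npz"); cm=(z["K"],z["R"],z["t"]); im=cv2.imread("pics/w1.png")
h=cv2.cvtColor(cv2.GaussianBlur(cv2.resize(im,None,fx=4,fy=4,interpolation=cv2.INTER_CUBIC),(0,0),3),cv2.COLOR_BGR2HSV)
m=cv2.inRange(h,(18,50,60),(38,255,255))//255; w=np.zeros_like(m); cv2.circle(w,(323*4,97*4),60*4,1,-1); m&=w
m=cv2.morphologyEx(m,cv2.MORPH_CLOSE,np.ones((9,9)))
print("soap",m.sum()/16,*fitbox((.53,-.42),(.070,.048,0.004,.028),[(cm,m)],[0,.4,.8]))
print("rim",onz(cm,(157,112),.055), "size",np.linalg.norm(onz(cm,(127,112),.055)-onz(cm,(187,112),.055)))
sc=r.landmark_of("soap","scene"); 
hs=cam("side")
print("soap height tri",tri([(cm,(323,97)),(cam("scene"),(152,237))]),tri([(cm,(323,97)),(hs,(375,141.5))]))
E
python3 s.py
```

```text
soap 510.125 [ 0.5305 -0.4198  0.6285] 0.16839629453877736
rim [ 0.4517 -0.2721  0.055 ] size 0.06070102396495913
soap height tri (array([ 0.5332, -0.4135,  0.0096]), [6.5, 6.5]) (array([ 0.5337, -0.4202,  0.0086]), [0.9, 0.9])
```

```bash
python3 - <<'E'
from h import *
np.set_printoptions(precision=4,suppress=True)
z=np.load("w1.npz"); cm=(z["K"],z["R"],z["t"]); im=cv2.imread("pics/w1.png")
h=cv2.cvtColor(cv2.GaussianBlur(im,(0,0),1),cv2.COLOR_BGR2HSV)
print(h[97,323],h[97,260])
S=h[:,:,1].astype(float); th=(S[97,323]+S[97,260])/2
m=(S>th).astype(np.uint8); w=np.zeros_like(m); cv2.circle(w,(323,97),50,1,-1); m&=w
m=cv2.morphologyEx(m,cv2.MORPH_OPEN,np.ones((3,3)))
M=cv2.resize(m,None,fx=4,fy=4,interpolation=0)
print("soap",m.sum(),*fitbox((.53,-.42),(.070,.048,0.004,.028),[(cm,M)],[0,.4,.8]))
c=max(cv2.findContours(m,0,2)[0],key=cv2.contourArea); b=cv2.boxPoints(cv2.minAreaRect(c)); P=np.array([onz(cm,q,.026) for q in b])
print(b,P.mean(0),[(np.linalg.norm(P[i]-P[i-1]),np.arctan2(*(P[i]-P[i-1])[1::-1])) for i in range(4)])
E
```

```text
[ 24  47 208] [ 16  14 194]
soap 2861 [ 0.5323 -0.4201  0.6201] 0.9413857639388766
[[294.2027  68.5526]
 [337.5795  59.3235]
 [351.5076 124.7856]
 [308.1308 134.0147]] [ 0.5328 -0.4203  0.026 ] [(np.float64(0.06951334773500221), np.float64(0.6131124431083962)), (np.float64(0.046885620474646166), np.float64(-0.9701935774399792)), (np.float64(0.069071567790231), np.float64(-2.4929172644515267)), (np.float64(0.04933792608849934), np.float64(2.1818605285540666))]
```

>>> arm_command(jaw=[1, 1, 1, 1, 1, 1, 1, 1], linear=[[0.03, 0.011, 0], [0.03, 0.011, 0], [0.03, 0.011, 0], [0, 0, -0.034], [0, 0, -0.034], [0, 0, -0.034], [0, 0, -0.034], [0, 0, -0.034]], rot=[[0, 0, 0.071], [0, 0, 0.071], [0, 0, 0.071], [0, 0, 0], [0, 0, 0], [0, 0, 0], [0, 0, 0], [0, 0, 0]])

```text
time: 3.0
position: [0.5312, -0.4215, 0.043]
ee_rot: [2.993, 0.952, 0.0]
wrist_force: [0.2, -0.1, -0.4]
grip_width: 1.0
gripper_force: 0.0
```

>>> arm_command(jaw=[1, 1, 1, 1, -1, -1, -1, -1], linear=[[0, 0, -0.016], [0, 0, -0.01], [0, 0, -0.006], [0, 0, 0], [0, 0, 0], [0, 0, 0], [0, 0, 0], [0, 0, 0]], rot=[[0, 0, 0], [0, 0, 0], [0, 0, 0], [0, 0, 0], [0, 0, 0], [0, 0, 0], [0, 0, 0], [0, 0, 0]])

```text
time: 3.8
position: [0.5322, -0.4209, 0.0126]
ee_rot: [2.992, 0.953, 0.001]
wrist_force: [-0.1, 0.6, 0.4]
grip_width: 0.679
gripper_force: 0.0
```

>>> arm_command(jaw=[-1, -1, -1, -1, -1, -1, -1, -1], linear=[[0, 0, 0], [0, 0, 0], [0, 0, 0], [0, 0, 0.02], [0, 0, 0.035], [0, 0, 0.035], [0, 0, 0.035], [0, 0, 0.035]], rot=[[0, 0, 0], [0, 0, 0], [0, 0, 0], [0, 0, 0], [0, 0, 0], [0, 0, 0], [0, 0, 0], [0, 0, 0]])

```text
time: 4.6
position: [0.5316, -0.4205, 0.1728]
ee_rot: [-2.993, -0.953, 0.001]
wrist_force: [-0.0, -1.3, -2.4]
grip_width: 0.522
gripper_force: 30.0
```

>>> arm_command(jaw=[-1, -1, -1, -1, -1, -1, -1, -1], linear=[[-0.009, 0.046, 0.013], [-0.009, 0.046, 0.013], [-0.009, 0.046, 0.013], [-0.009, 0.046, 0.013], [-0.009, 0.046, 0.013], [-0.009, 0.046, 0.013], [-0.009, 0.046, 0.013], [-0.009, 0.046, 0.013]], rot=[[0, 0, -0.0625], [0, 0, -0.0625], [0, 0, -0.0625], [0, 0, -0.0625], [0, 0, -0.0625], [0, 0, -0.0625], [0, 0, -0.0625], [0, 0, -0.0625]])

```text
time: 5.4
position: [0.4589, -0.051, 0.2762]
ee_rot: [-3.136, -0.179, 0.001]
wrist_force: [0.4, 1.3, -1.2]
grip_width: 0.527
gripper_force: 30.0
```

>>> arm_command(jaw=[-1, -1, -1, -1, -1, -1, -1, -1], linear=[[0, 0, 0], [0, 0, 0], [0, 0, 0], [0, 0, 0], [0, 0, 0], [0, 0, 0], [0, 0, 0], [0, 0, 0]], rot=[[0, 0, 0], [0, 0, 0], [0, 0, 0], [0, 0, 0], [0, 0, 0], [0, 0, 0], [0, 0, 0], [0, 0, 0]])

```text
time: 6.2
position: [0.4599, -0.053, 0.2759]
ee_rot: [3.136, 0.183, -0.0]
wrist_force: [0.3, -0.2, -1.0]
grip_width: 0.528
gripper_force: 30.0
```

```bash
python3 w.py w2 soap holder cell trough dish
```

```text
6.2 [ 0.4599 -0.053   0.2759] yaw 6.665039940810171 tilt [-0.0003 -0.0001 -1.    ] [-0.1396  0.1049  1.6902 -0.0001  1.3468  1.3149]
soap [318. 241.] 0.78 [ 0.3551 -0.0656  0.    ]
holder [278.9 138.1] 0.73 [0.502  0.0063 0.005 ]
holder [353.6  53.9] 0.62 [ 0.6201 -0.0809  0.005 ]
cell [273.4  57. ] 0.81 [0.6042 0.0222 0.005 ]
cell [ 90.5 156.6] 0.41 [0.4456 0.2672 0.005 ]
trough [356.4 144.7] 0.6 [ 0.5057 -0.1017  0.005 ]
dish [356.7  55.7] 0.84 [ 0.6184 -0.0852  0.005 ]
```

View pics/w2.png

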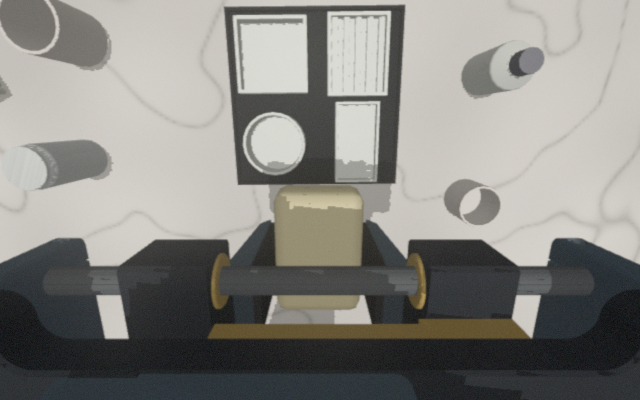

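The wrist view shows the whole tray, with corners near (226,8), (405,6), (395,183) and (238,184). The soap is held straight. The bottle cap is at (527,62) and the cup mouth at (481,205).

```bash
python3 - <<'E'
from h import *
np.set_printoptions(precision=4,suppress=True)
L=lambda n:(lambda z:(z["K"],z["R"],z["t"]))(np.load(n+".npz"))
cm=L("w2"); c1=L("w1"); im=cv2.imread("pics/w2.png"); g=cv2.GaussianBlur(cv2.cvtColor(im,6),(0,0),.8)
m=(g<90).astype(np.uint8); m[186:]=0; m[:,:200]=0; m[:,430:]=0
n,l,st,_=cv2.connectedComponentsWithStats(m); k=1+np.argmax(st[1:,4]); c=max(cv2.findContours((l==k).astype(np.uint8),0,1)[0],key=cv2.contourArea)
ap=cv2.approxPolyDP(cv2.convexHull(c),6,True)[:,0].astype(float); print(ap)
P=np.array([onz(cm,q,.012)[:2] for q in ap]); 
(cx,cy),wh,a=cv2.minAreaRect(P.astype(np.float32)); print("rect",cx,cy,wh,a)
# plane scan: insert centres from rim corners
for nm,q,z in (("cell",[(233,16),(307,14),(308,93),(240,94)],.027),("dish",[(328,12),(390,11),(388,95),(329,95)],.023),("trough",[(336,101),(380,100),(378,181),(335,182)],.029)):
    X=np.array([onz(cm,p,z)[:2] for p in q]); e=X[0]-X[3]+X[1]-X[2]; print(nm,X.mean(0),"yaw",np.arctan2(e[1],e[0]),"L",np.linalg.norm(e)/2,"W",np.linalg.norm(X[0]-X[1]))
print("holder",onz(cm,(275,143),.040))
print("cup",onz(cm,(481,205),.055),onz(c1,(157,112),.055),tri([(cm,(481,205)),(c1,(157,112))]))
print("cap",onz(cm,(527,62),.105),tri([(cm,(527,62)),(cam("scene"),(219,210.5)),(cam("side"),(335.5,133))]))
E
```

```text
[[403.   6.]
 [393. 181.]
 [239. 183.]
 [226.   8.]]
rect 0.5566107630729675 -0.038304783403873444 (0.22001966834068298, 0.2182517647743225) 7.174264907836914
cell [0.6022 0.0206] yaw 0.13501915565134243 L 0.08892654351548136 W 0.08871344289723464
dish [ 0.6165 -0.0859] yaw 0.1443685465411007 L 0.09538208505055638 W 0.07472575865756803
trough [ 0.5102 -0.0992] yaw 0.13066023027103876 L 0.10460120734073511 W 0.05591792895686139
holder [0.4976 0.0067 0.04  ]
cup [ 0.4512 -0.2674  0.055 ] [ 0.4517 -0.2721  0.055 ] (array([ 0.4506, -0.2699,  0.0505]), [0.3, 0.3])
cap [ 0.6131 -0.2476  0.105 ] (array([ 0.6142, -0.2486,  0.1054]), [1.5, 0.7, 1.3])
```

>>> arm_command(jaw=[-1, -1, -1, -1, -1, -1, -1, -1], linear=[[0.039, -0.0083, 0], [0.039, -0.0083, 0], [0.039, -0.0083, 0], [0.04, -0.0083, 0], [0, 0, -0.045], [0, 0, -0.045], [0, 0, -0.045], [0, 0, -0.045]], rot=[[0, 0, 0.007], [0, 0, 0.007], [0, 0, 0], [0, 0, 0], [0, 0, 0], [0, 0, 0], [0, 0, 0], [0, 0, 0]])

```text
time: 7.3
position: [0.617, -0.0859, 0.0943]
ee_rot: [3.135, 0.206, 0.001]
wrist_force: [1.1, -1.2, -1.8]
grip_width: 0.522
gripper_force: 30.0
```

>>> arm_command(jaw=[-1, -1, -1, -1, -1, -1, -1, -1], linear=[[0, 0, -0.03], [0, 0, -0.015], [0, 0, -0.008], [0, 0, -0.004], [0, 0, 0], [0, 0, 0], [0, 0, 0], [0, 0, 0]], rot=[[0, 0, 0], [0, 0, 0], [0, 0, 0], [0, 0, 0], [0, 0, 0], [0, 0, 0], [0, 0, 0], [0, 0, 0]])

```text
time: 8.1
position: [0.6174, -0.086, 0.0399]
ee_rot: [3.134, 0.205, 0.002]
wrist_force: [0.5, -0.5, -1.3]
grip_width: 0.522
gripper_force: 30.0
```

Lower by 9 mm in small rows while watching for contact, then open.

>>> arm_command(jaw=[-1, -1, -1, -1, -1, -1, -1, -1], linear=[[0, 0, -0.003], [0, 0, -0.003], [0, 0, -0.002], [0, 0, -0.001], [0, 0, 0], [0, 0, 0], [0, 0, 0], [0, 0, 0]], rot=[[0, 0, 0], [0, 0, 0], [0, 0, 0], [0, 0, 0], [0, 0, 0], [0, 0, 0], [0, 0, 0], [0, 0, 0]])

```text
time: 8.9
position: [0.617, -0.086, 0.0301]
ee_rot: [3.135, 0.205, 0.0]
wrist_force: [0.2, -0.3, -2.0]
grip_width: 0.525
gripper_force: 30.0
```

>>> arm_command(jaw=[-1, -1, 0.4, 0.4, 0.4, 0.4, 0.4, 0.4], linear=[[0, 0, -0.001], [0, 0, 0], [0, 0, 0], [0, 0, 0], [0, 0, 0], [0, 0, 0], [0, 0, 0.03], [0, 0, 0.045]], rot=[[0, 0, 0], [0, 0, 0], [0, 0, 0], [0, 0, 0], [0, 0, 0], [0, 0, 0], [0, 0, 0], [0, 0, 0]])

```text
time: 9.7
position: [0.6147, -0.0856, 0.1019]
ee_rot: [-3.133, -0.205, 0.011]
wrist_force: [0.2, -0.2, -0.1]
grip_width: 0.7
gripper_force: 0.0
```

>>> arm_command(jaw=[1, 1, 1, 1, 1, 1, 1, 1], linear=[[0, 0, 0.04], [-0.0235, -0.0262, 0.01], [-0.0235, -0.0262, 0], [-0.0235, -0.0262, 0], [-0.0235, -0.0262, 0], [-0.0235, -0.0262, 0], [-0.0235, -0.0262, 0], [-0.0235, -0.0262, 0]], rot=[[0, 0, 0], [0, 0, 0], [0, 0, 0], [0, 0, 0], [0, 0, 0], [0, 0, 0], [0, 0, 0], [0, 0, 0]])

```text
time: 10.5
position: [0.4514, -0.2703, 0.1542]
ee_rot: [3.134, 0.206, 0.001]
wrist_force: [1.2, -0.9, 0.5]
grip_width: 1.001
gripper_force: 0.0
```

```bash
python3 -c "
from h import *
s=r.read_state();print(s['position'],s['time'],s['joint_positions'])"
```

```text
[ 0.45138963 -0.27025707  0.15415475] 10.5 [-5.61272483e-01  2.89938538e-01  1.76832274e+00 -1.19497373e-04
  1.08283265e+00  8.78571485e-01]
```

>>> arm_command(jaw=[1, 1, 1, 1, 1, -1, -1, -1], linear=[[0, 0, -0.04], [0, 0, -0.04], [0, 0, -0.03], [0, 0, -0.012], [0, 0, -0.004], [0, 0, 0], [0, 0, 0], [0, 0, 0]], rot=[[0, 0, 0], [0, 0, 0], [0, 0, 0], [0, 0, 0], [0, 0, 0], [0, 0, 0], [0, 0, 0], [0, 0, 0]])

```text
time: 11.3
position: [0.4534, -0.2699, 0.0294]
ee_rot: [3.133, 0.205, 0.004]
wrist_force: [-0.5, 0.5, -0.1]
grip_width: 0.77
gripper_force: 0.0
```

>>> arm_command(jaw=[-1, -1, -1, -1, -1, -1, -1, -1], linear=[[0, 0, 0], [0, 0, 0], [0, 0, 0], [0, 0, 0.02], [0, 0, 0.035], [0, 0, 0.04], [0, 0, 0.04], [0, 0, 0.015]], rot=[[0, 0, 0], [0, 0, 0], [0, 0, 0], [0, 0, 0], [0, 0, 0], [0, 0, 0], [0, 0, 0], [0, 0, 0]])

```text
time: 12.1
position: [0.4541, -0.2704, 0.1821]
ee_rot: [3.13, 0.205, 0.009]
wrist_force: [0.3, 0.4, -0.2]
grip_width: 0.595
gripper_force: 30.0
```

```bash
python3 w.py w3 dosing_cup bottle soap dish
```

```text
12.1 [ 0.4541 -0.2704  0.1821] yaw 7.497774586769322 tilt [ 0.0062 -0.004  -1.    ] [-0.5588  0.2662  1.7258 -0.0002  1.1423  0.8812]
dosing_cup [315.6 235.8] 0.86 [ 0.3939 -0.2765  0.    ]
bottle [319.6  27.6] 0.86 [ 0.6178 -0.2514  0.    ]
```

View pics/w3.png

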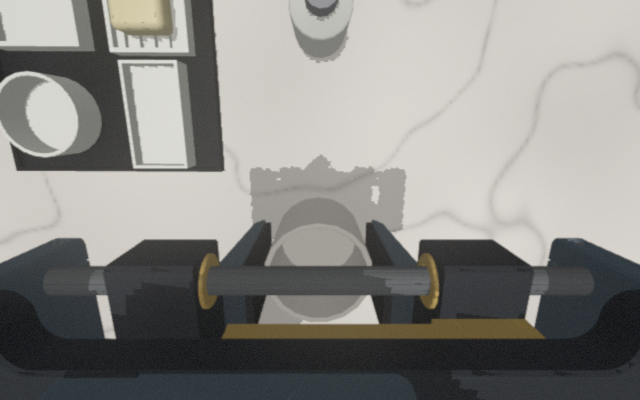

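The cup is held, with its rim centre at about (318,272). The soap lies in the dish at about (140,15), and the bottle is at (320,8).

```bash
python3 - <<'E'
from h import *
np.set_printoptions(precision=4,suppress=True)
z=np.load("w3.npz"); cm=(z["K"],z["R"],z["t"]); p=np.array([.4541,-.2704,.1821])
print("cup rel", onz(cm,(318.5,272),.208)-p, onz(cm,(315.6,235.8),.153)-p, "diam",onz(cm,(265,272),.208)-onz(cm,(372,272),.208))
print("rim top/bot rows", onz(cm,(318,223),.208)-p,onz(cm,(318,319),.208)-p)
print("bottle cap",onz(cm,(322,1),.105))
E
```

```text
cup rel [-0.0024 -0.0007  0.0259] [-0.0036  0.0008 -0.0291] diam [-0.007  0.054 -0.   ]
rim top/bot rows [0.0235 0.003  0.0259] [-0.0295 -0.004   0.0259]
bottle cap [ 0.6069 -0.2536  0.105 ]
```

>>> arm_command(jaw=[-1, -1, -1, -1, -1, -1, -1, -1], linear=[[0.0219, 0.0415, 0], [0.0219, 0.0415, 0], [0.0219, 0.0415, 0], [0.0219, 0.0415, 0], [0.0219, 0.0415, 0], [0.0219, 0.0415, 0], [0.0219, 0.0415, 0], [0, 0, -0.03]], rot=[[0, 0, 0], [0, 0, 0], [0, 0, 0], [0, 0, 0], [0, 0, 0], [0, 0, 0], [0, 0, 0], [0, 0, 0]])

```text
time: 13.15
position: [0.6102, 0.0263, 0.1489]
ee_rot: [-3.133, -0.213, -0.012]
wrist_force: [0.4, -0.8, -0.0]
grip_width: 0.598
gripper_force: 30.0
```

>>> arm_command(jaw=[-1, -1, -1, -1, -1, -1, -1, -1], linear=[[0, 0, -0.035], [0, 0, -0.03], [0, 0, -0.02], [0, 0, -0.011], [0, 0, -0.007], [0, 0, -0.003], [0, 0, 0], [0, 0, 0]], rot=[[0, 0, 0], [0, 0, 0], [0, 0, 0], [0, 0, 0], [0, 0, 0], [0, 0, 0], [0, 0, 0], [0, 0, 0]])

```text
time: 13.95
position: [0.6064, 0.0211, 0.0429]
ee_rot: [3.135, 0.205, 0.003]
wrist_force: [0.7, -0.2, -1.2]
grip_width: 0.592
gripper_force: 30.0
```

>>> arm_command(jaw=[-1, -1, -1, -1, -1, -1, -1, -1], linear=[[0, 0, -0.002], [0, 0, -0.001], [0, 0, 0], [0, 0, 0], [0, 0, 0], [0, 0, 0], [0, 0, 0], [0, 0, 0]], rot=[[0, 0, 0], [0, 0, 0], [0, 0, 0], [0, 0, 0], [0, 0, 0], [0, 0, 0], [0, 0, 0], [0, 0, 0]])

```text
time: 14.75
position: [0.6057, 0.0211, 0.039]
ee_rot: [3.135, 0.205, -0.0]
wrist_force: [-0.5, -0.3, -0.2]
grip_width: 0.595
gripper_force: 30.0
```

>>> arm_command(jaw=[-1, -1, 0.6, 0.6, 0.6, 0.6, 0.6, 0.6], linear=[[0, 0, -0.001], [0, 0, 0], [0, 0, 0], [0, 0, 0], [0, 0, 0], [0, 0, 0.015], [0, 0, 0.03], [0, 0, 0.045]], rot=[[0, 0, 0], [0, 0, 0], [0, 0, 0], [0, 0, 0], [0, 0, 0], [0, 0, 0], [0, 0, 0], [0, 0, 0]])

```text
time: 15.55
position: [0.6039, 0.0211, 0.1266]
ee_rot: [-3.135, -0.205, 0.009]
wrist_force: [1.4, 0.0, -0.2]
grip_width: 0.805
gripper_force: 0.0
```

>>> arm_command(jaw=[1, 1, 1, 1, 1, 1, 1, 1], linear=[[0, 0, 0.04], [0, 0, 0.035], [-0.005, 0.045, 0], [-0.005, 0.045, 0], [-0.005, 0.045, 0], [-0.005, 0.045, 0], [-0.005, 0.045, 0], [-0.005, 0.045, 0]], rot=[[0, 0, 0.146], [0, 0, 0.146], [0, 0, 0.146], [0, 0, 0.146], [0, 0, 0.146], [0, 0, 0.146], [0, 0, 0.146], [0, 0, 0.146]])

```text
time: 16.35
position: [0.5752, 0.2929, 0.2031]
ee_rot: [2.496, 1.907, 0.001]
wrist_force: [0.8, 0.7, -0.2]
grip_width: 0.999
gripper_force: 0.0
```

>>> arm_command(jaw=[1, 1, 1, 1, 1, 1, 1, 1], linear=[[-0.002, 0.042, 0], [0, 0, 0], [0, 0, 0], [0, 0, 0], [0, 0, 0], [0, 0, 0], [0, 0, 0], [0, 0, 0]], rot=[[0, 0, 0.146], [0, 0, 0.146], [0, 0, 0.146], [0, 0, 0.146], [0, 0, 0.146], [0, 0, 0.146], [0, 0, 0], [0, 0, 0]])

```text
time: 17.15
position: [0.5737, 0.3331, 0.203]
ee_rot: [-1.464, -2.779, -0.0]
wrist_force: [0.1, -0.2, 0.0]
grip_width: 1.0
gripper_force: 0.0
```

```bash
python3 w.py w4 brush mug drink_can
```

```text
17.15 [0.5737 0.3331 0.203 ] yaw 124.4302107930615 tilt [ 0.      0.0001 -1.    ] [ 0.5087  0.4668  1.3605  0.0001  1.3142 -0.0922]
brush [317.7  93.2] 0.69 [0.5153 0.4171 0.    ]
brush [302.1 231.7] 0.62 [0.593  0.2689 0.    ]
mug [307.  230.9] 0.89 [0.5975 0.2733 0.    ]
drink_can [199.1 165. ] 0.89 [0.4442 0.2695 0.    ]
```

View pics/w4.png

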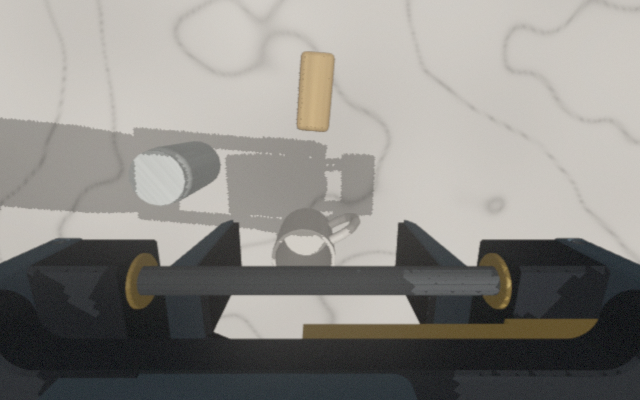

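The brush block lies at about (316,91), almost lined up with the tool. The mug is at (305,245) and the can at (175,175).

```bash
python3 - <<'E'
from h import *
np.set_printoptions(precision=4,suppress=True)
z=np.load("w4.npz"); cm=(z["K"],z["R"],z["t"]); im=cv2.imread("pics/w4.png")
h=cv2.cvtColor(cv2.GaussianBlur(im,(0,0),1),cv2.COLOR_BGR2HSV); S=h[:,:,1].astype(float)
m=(S>(S[91,316]+S[91,270])/2).astype(np.uint8); w=np.zeros_like(m); cv2.circle(w,(316,91),50,1,-1); m&=w
m=cv2.morphologyEx(m,cv2.MORPH_OPEN,np.ones((3,3)))
print(fitbox((.515,.416),(.076,.034,.020,.044),[(cm,cv2.resize(m,None,fx=4,fy=4,interpolation=0))],[1.8,2.2,2.6]))
c=max(cv2.findContours(m,0,2)[0],key=cv2.contourArea); b=cv2.boxPoints(cv2.minAreaRect(c)); P=np.array([onz(cm,q,.042) for q in b])
print(P.mean(0),[(np.linalg.norm(P[i]-P[i-1]),np.arctan2(*(P[i]-P[i-1])[1::-1])) for i in range(4)])
print(tri([(cm,(317,91)),(cam("scene"),(468,174)),(cam("side"),(251.7,284))]))
E
```

```text
(array([0.5145, 0.4126, 2.0901]), np.float64(0.92018779342723))
[0.5145 0.4133 0.042 ] [(np.float64(0.03437635031456303), np.float64(-2.604593980978061)), (np.float64(0.07466025991491537), np.float64(2.0860148231014866)), (np.float64(0.03233433508619251), np.float64(0.5409681713647898)), (np.float64(0.07477206167829102), np.float64(-1.0282302396713332))]
(array([0.5144, 0.4146, 0.0309]), [1.9, 1.4, 0.8])
```

>>> arm_command(jaw=[1, 1, 1, 1, 1, 1, 1, 1], linear=[[-0.0196, 0.0267, 0], [-0.0196, 0.0267, 0], [-0.02, 0.0266, 0], [0, 0, -0.04], [0, 0, -0.04], [0, 0, -0.04], [0, 0, -0.035], [0, 0, -0.015]], rot=[[0, 0, -0.0385], [0, 0, -0.0385], [0, 0, 0], [0, 0, 0], [0, 0, 0], [0, 0, 0], [0, 0, 0], [0, 0, 0]])

```text
time: 18.15
position: [0.5126, 0.4117, 0.0293]
ee_rot: [-1.566, -2.721, 0.009]
wrist_force: [-0.3, -0.5, 0.4]
grip_width: 0.997
gripper_force: 0.0
```

>>> arm_command(jaw=[1, 1, -1, -1, -1, -1, -1, -1], linear=[[0, 0, -0.008], [0, 0, -0.005], [0, 0, 0], [0, 0, 0], [0, 0, 0], [0, 0, 0], [0, 0, 0], [0, 0, 0]], rot=[[0, 0, 0], [0, 0, 0], [0, 0, 0], [0, 0, 0], [0, 0, 0], [0, 0, 0], [0, 0, 0], [0, 0, 0]])

```text
time: 18.95
position: [0.5146, 0.4132, 0.0202]
ee_rot: [1.566, 2.723, 0.001]
wrist_force: [0.0, 0.5, -0.2]
grip_width: 0.502
gripper_force: 0.0
```

>>> arm_command(jaw=[-1, -1, -1, -1, -1, -1, -1, -1], linear=[[0, 0, 0], [0, 0, 0], [0, 0, 0], [0, 0, 0.03], [0, 0, 0.04], [0, 0, 0.04], [0, 0, 0.04], [0, 0, 0.03]], rot=[[0, 0, 0], [0, 0, 0], [0, 0, 0], [0, 0, 0], [0, 0, 0], [0, 0, 0], [0, 0, 0], [0, 0, 0]])

```text
time: 19.75
position: [0.5149, 0.4134, 0.2027]
ee_rot: [1.566, 2.722, 0.004]
wrist_force: [0.9, -0.1, -0.8]
grip_width: 0.372
gripper_force: 30.0
```

>>> arm_command(jaw=[-1, -1, -1, -1, -1, -1, -1, -1], linear=[[0, -0.045, 0], [0, -0.045, 0], [0, -0.045, 0], [0, -0.045, 0], [0, -0.045, 0], [0, -0.045, 0], [0, -0.045, 0], [0, -0.045, 0]], rot=[[0, 0, 0.1468], [0, 0, 0.1468], [0, 0, 0.1468], [0, 0, 0.1468], [0, 0, 0.1468], [0, 0, 0.1468], [0, 0, 0.1468], [0, 0, 0.1468]])

```text
time: 20.55
position: [0.5143, 0.0575, 0.1999]
ee_rot: [0.182, -3.136, -0.0]
wrist_force: [0.2, 0.3, -0.7]
grip_width: 0.366
gripper_force: 30.0
```

>>> arm_command(jaw=[-1, -1, -1, -1, -1, -1, -1, -1], linear=[[-0.001, -0.045, 0], [-0.001, -0.045, 0], [-0.001, -0.045, 0], [-0.001, -0.018, 0], [0, 0, 0], [0, 0, -0.03], [0, 0, -0.03], [0, 0, -0.02]], rot=[[0, 0, 0], [0, 0, 0], [0, 0, 0], [0, 0, 0], [0, 0, 0], [0, 0, 0], [0, 0, 0], [0, 0, 0]])

```text
time: 21.35
position: [0.5097, -0.0924, 0.1181]
ee_rot: [0.174, -3.134, -0.002]
wrist_force: [-1.2, 0.9, -0.7]
grip_width: 0.374
gripper_force: 30.0
```

```bash
python3 w.py w5 brush
```

```text
21.35 [ 0.5097 -0.0924  0.1181] yaw -173.6429136306277 tilt [-0.0025  0.0013 -1.    ] [-0.202   0.3152  1.8343  0.0009  0.9948 -1.8842]
brush [322.  233.6] 0.78 [ 0.5433 -0.0847  0.    ]
```

View pics/w5.png

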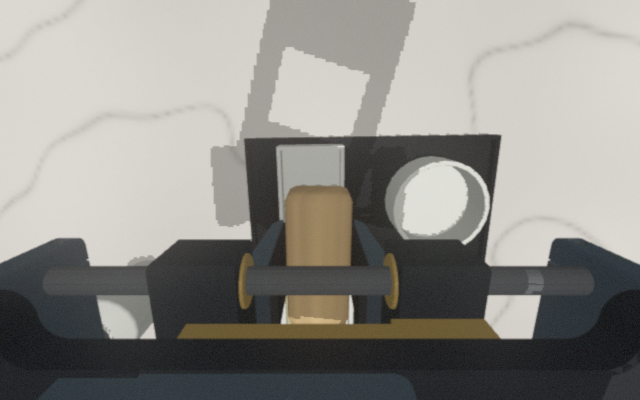

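The brush is held straight over the trough. I'll shift 7.5 mm in −y and turn slightly before lowering.

>>> arm_command(jaw=[-1, -1, -1, -1, -1, -1, -1, -1], linear=[[0, -0.0075, 0], [0, 0, -0.025], [0, 0, -0.025], [0, 0, -0.015], [0, 0, -0.007], [0, 0, -0.003], [0, 0, 0], [0, 0, 0]], rot=[[0, 0, 0.019], [0, 0, 0], [0, 0, 0], [0, 0, 0], [0, 0, 0], [0, 0, 0], [0, 0, 0], [0, 0, 0]])

```text
time: 22.25
position: [0.5116, -0.1012, 0.046]
ee_rot: [-0.203, 3.133, -0.001]
wrist_force: [-0.8, 0.1, -1.2]
grip_width: 0.375
gripper_force: 30.0
```

>>> arm_command(jaw=[-1, -1, -1, -1, -1, -1, -1, -1], linear=[[0, 0, -0.004], [0, 0, -0.003], [0, 0, -0.002], [0, 0, -0.001], [0, 0, 0], [0, 0, 0], [0, 0, 0], [0, 0, 0]], rot=[[0, 0, 0], [0, 0, 0], [0, 0, 0], [0, 0, 0], [0, 0, 0], [0, 0, 0], [0, 0, 0], [0, 0, 0]])

```text
time: 23.05
position: [0.5108, -0.1012, 0.035]
ee_rot: [-0.203, 3.135, 0.0]
wrist_force: [-0.9, -0.7, -0.7]
grip_width: 0.37
gripper_force: 30.0
```

>>> arm_command(jaw=[0.2, 0.2, 0.2, 0.2, 0.2, 0.2, 0.2, 0.2], linear=[[0, 0, 0], [0, 0, 0], [0, 0, 0], [0, 0, 0], [0, 0, 0.02], [0, 0, 0.035], [0, 0, 0.04], [0, 0, 0.03]], rot=[[0, 0, 0], [0, 0, 0], [0, 0, 0], [0, 0, 0], [0, 0, 0], [0, 0, 0], [0, 0, 0], [0, 0, 0]])

```text
time: 23.85
position: [0.5113, -0.1014, 0.1623]
ee_rot: [-0.203, 3.133, -0.001]
wrist_force: [0.5, -0.9, -1.3]
grip_width: 0.604
gripper_force: 0.0
```

>>> arm_command(jaw=[1, 1, 1, 1, 1, 1, 1, 1], linear=[[0.0205, -0.0295, 0], [0.0205, -0.0295, 0], [0.0205, -0.0295, 0], [0.0205, -0.0295, 0], [0.0205, -0.0295, 0], [0, 0, 0], [0, 0, 0], [0, 0, 0]], rot=[[0, 0, 0], [0, 0, 0], [0, 0, 0], [0, 0, 0], [0, 0, 0], [0, 0, 0], [0, 0, 0], [0, 0, 0]])

```text
time: 24.65
position: [0.6126, -0.2479, 0.1598]
ee_rot: [0.204, -3.134, -0.002]
wrist_force: [0.1, -0.0, 0.0]
grip_width: 0.999
gripper_force: 0.0
```

```bash
python3 w.py w6 bottle brush soap
```

```text
24.65 [ 0.6126 -0.2479  0.1598] yaw -172.56730005361516 tilt [-0.0011  0.0009 -1.    ] [-0.4021  0.4896  1.4324  0.0004  1.2209 -2.1027]
bottle [314.9 191.4] 0.81 [ 0.6143 -0.251   0.    ]
brush [481.7 110.5] 0.74 [ 0.509  -0.0939  0.    ]
brush [470.3 220.3] 0.23 [ 0.6245 -0.0756  0.    ]
soap [470.7 220.1] 0.61 [ 0.6242 -0.0752  0.    ]
soap [586.1 106.8] 0.15 [ 0.4917  0.01   -0.    ]
```

View pics/w6.png

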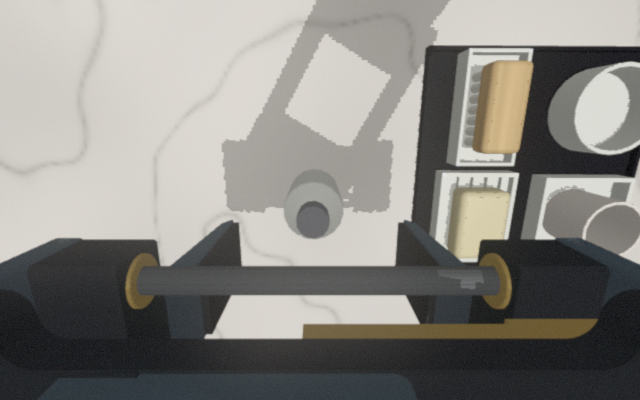

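The bottle (cap at (314,220)) is centred between the fingers. The brush, soap and cup sit in their inserts on the right.

>>> arm_command(jaw=[1, 1, 1, 1, 1, 1, -1, -1], linear=[[0.001, -0.001, -0.03], [0, 0, -0.03], [0, 0, -0.03], [0, 0, -0.02], [0, 0, -0.008], [0, 0, 0], [0, 0, 0], [0, 0, 0]], rot=[[0, 0, 0], [0, 0, 0], [0, 0, 0], [0, 0, 0], [0, 0, 0], [0, 0, 0], [0, 0, 0], [0, 0, 0]])

```text
time: 25.65
position: [0.6153, -0.2501, 0.0437]
ee_rot: [-0.203, 3.132, -0.002]
wrist_force: [0.3, -0.2, 0.1]
grip_width: 0.856
gripper_force: 0.0
```

>>> arm_command(jaw=[-1, -1, -1, -1, -1, -1, -1, -1], linear=[[0, 0, 0], [0, 0, 0], [0, 0, 0], [0, 0, 0], [0, 0, 0.02], [0, 0, 0.035], [0, 0, 0.04], [0, 0, 0.035]], rot=[[0, 0, 0], [0, 0, 0], [0, 0, 0], [0, 0, 0], [0, 0, 0], [0, 0, 0], [0, 0, 0], [0, 0, 0]])

```text
time: 26.45
position: [0.614, -0.2496, 0.1731]
ee_rot: [0.203, -3.135, -0.001]
wrist_force: [0.7, -0.5, -1.8]
grip_width: 0.562
gripper_force: 30.0
```

```bash
python3 w.py w7 bottle
```

```text
26.45 [ 0.614  -0.2496  0.1731] yaw -172.5917442800971 tilt [-0.0006  0.0005 -1.    ] [-0.4035  0.4836  1.408   0.0003  1.2507 -2.1037]
bottle [317.4 223.1] 0.6 [ 0.6558 -0.2448  0.    ]
```

View pics/w7.png

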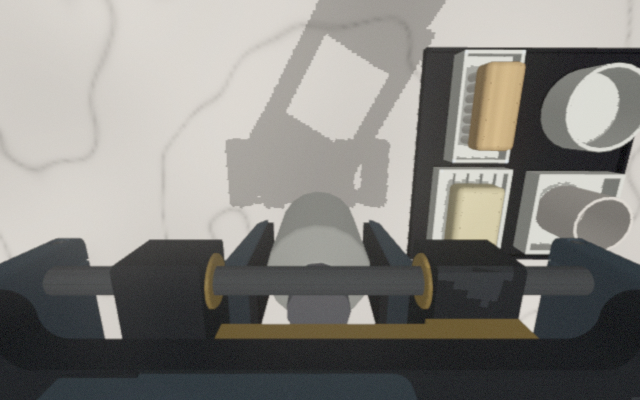

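```bash
python3 - <<'E'
from h import *
np.set_printoptions(precision=4,suppress=True)
L=lambda n:(lambda z:(z["K"],z["R"],z["t"]))(np.load(n+".npz"))
cm=L("w7"); p=np.array([.614,-.2496,.1731]); zb=.1731-.0425
print("cap rel",onz(cm,(319,294),zb+.105)-p,"base rel",onz(cm,(317.4,223),zb)-p)
c6=L("w6"); im=cv2.imread("pics/w6.png"); h=cv2.cvtColor(cv2.GaussianBlur(im,(0,0),.8),cv2.COLOR_BGR2HSV)
m=cv2.inRange(h,(8,75,60),(22,255,255))//255; m[165:]=0; m[:,:440]=0
m=cv2.morphologyEx(m,cv2.MORPH_OPEN,np.ones((3,3)))
print("brush",m.sum(),fitbox((.51,-.1),(.076,.034,.035,.059),[(c6,cv2.resize(m,None,fx=4,fy=4,interpolation=0))],[0.13,.4]))
print("soap top",np.mean([onz(c6,q,.043) for q in [(456,190),(509,188),(509,247),(448,256)]],0),"cup rim",onz(c6,(614,229),.065))
E
```

```text
cap rel [-0.0076 -0.0007  0.0625] base rel [-0.0015 -0.0007 -0.0425]
brush 4394 (array([ 0.5117, -0.1014,  0.1449]), np.float64(0.8493140750589231))
soap top [ 0.6131 -0.0894  0.043 ] cup rim [0.5992 0.0189 0.065 ]
```

The bottle is held upright, and the brush, soap and cup measure within 5 mm of their targets. Carry the bottle to the holder.

>>> arm_command(jaw=[-1, -1, -1, -1, -1, -1, -1, -1], linear=[[-0.0165, 0.0367, 0], [-0.0165, 0.0367, 0], [-0.0165, 0.0367, 0], [-0.0165, 0.0367, 0], [-0.0165, 0.0367, 0], [-0.0165, 0.0367, 0], [-0.0165, 0.0367, 0], [0, 0, 0]], rot=[[0, 0, 0], [0, 0, 0], [0, 0, 0], [0, 0, 0], [0, 0, 0], [0, 0, 0], [0, 0, 0], [0, 0, 0]])

```text
time: 27.35
position: [0.4951, 0.0107, 0.1703]
ee_rot: [0.209, -3.129, -0.004]
wrist_force: [-0.1, -0.9, -2.0]
grip_width: 0.561
gripper_force: 30.0
```

>>> arm_command(jaw=[-1, -1, -1, -1, -1, -1, -1, -1], linear=[[0, 0, -0.03], [0, 0, -0.03], [0, 0, -0.02], [0, 0, 0], [0, 0, 0], [0, 0, 0], [0, 0, 0], [0, 0, 0]], rot=[[0, 0, 0], [0, 0, 0], [0, 0, 0], [0, 0, 0], [0, 0, 0], [0, 0, 0], [0, 0, 0], [0, 0, 0]])

```text
time: 28.15
position: [0.4994, 0.0071, 0.0928]
ee_rot: [-0.203, 3.133, -0.0]
wrist_force: [-0.3, -0.4, -2.4]
grip_width: 0.56
gripper_force: 30.0
```

```bash
python3 w.py w8 bottle holder
```

```text
28.15 [0.4994 0.0071 0.0928] yaw -172.58755419905964 tilt [ 0.0019  0.0001 -1.    ] [-0.0088  0.3155  1.9115  0.0001  0.9127 -1.7091]
bottle [318.1 223.1] 0.6 [0.5147 0.009  0.    ]
holder [321.7 202.1] 0.7 [0.4939 0.0094 0.005 ]
```

View pics/w8.png

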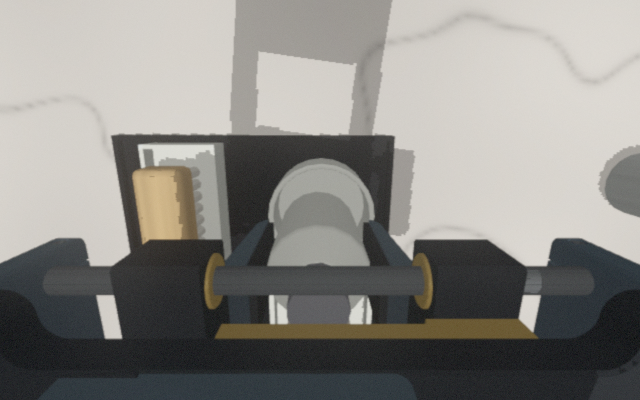

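The bottle is centred over the holder, so lower it.

>>> arm_command(jaw=[-1, -1, -1, -1, -1, -1, -1, -1], linear=[[-0.001, 0, -0.016], [0, 0, -0.012], [0, 0, -0.006], [0, 0, -0.003], [0, 0, -0.001], [0, 0, 0], [0, 0, 0], [0, 0, 0]], rot=[[0, 0, 0], [0, 0, 0], [0, 0, 0], [0, 0, 0], [0, 0, 0], [0, 0, 0], [0, 0, 0], [0, 0, 0]])

```text
time: 29.1
position: [0.4981, 0.0072, 0.0544]
ee_rot: [-0.203, 3.134, 0.0]
wrist_force: [-0.2, -0.3, -2.6]
grip_width: 0.558
gripper_force: 30.0
```

>>> arm_command(jaw=[-1, -1, -1, -1, -1, -1, -1, -1], linear=[[0, 0, -0.001], [0, 0, -0.001], [0, 0, 0], [0, 0, 0], [0, 0, 0], [0, 0, 0], [0, 0, 0], [0, 0, 0]], rot=[[0, 0, 0], [0, 0, 0], [0, 0, 0], [0, 0, 0], [0, 0, 0], [0, 0, 0], [0, 0, 0], [0, 0, 0]])

```text
time: 29.9
position: [0.498, 0.0072, 0.0524]
ee_rot: [-0.203, 3.135, 0.0]
wrist_force: [-2.0, -0.8, 5.2]
grip_width: 0.561
gripper_force: 30.0
```

>>> arm_command(jaw=[0.7, 0.7, 0.7, 0.7, 0.7, 0.7, 0.7, 0.7], linear=[[0, 0, 0], [0, 0, 0], [0, 0, 0], [0, 0, 0.015], [0, 0, 0.03], [0, 0, 0.04], [0, 0, 0.04], [0, 0, 0.04]], rot=[[0, 0, 0], [0, 0, 0], [0, 0, 0], [0, 0, 0], [0, 0, 0], [0, 0, 0], [0, 0, 0], [0, 0, 0]])

```text
time: 30.7
position: [0.4975, 0.0072, 0.2183]
ee_rot: [0.203, -3.135, -0.0]
wrist_force: [0.5, -0.1, 0.4]
grip_width: 0.85
gripper_force: 0.0
```

>>> arm_command(jaw=[1, 1, 1, 1, 1, 1, 1, 1], linear=[[0.03, -0.01, 0.02], [0.03, -0.01, 0.02], [0.03, -0.01, 0.02], [0.03, -0.01, 0.02], [0.03, 0, 0], [0, 0, 0], [0, 0, 0], [0, 0, 0]], rot=[[0, 0, 0], [0, 0, 0], [0, 0, 0], [0, 0, 0], [0, 0, 0], [0, 0, 0], [0, 0, 0], [0, 0, 0]])

```text
time: 31.5
position: [0.6468, -0.0327, 0.2965]
ee_rot: [0.203, -3.133, -0.0]
wrist_force: [-0.5, 0.1, 0.5]
grip_width: 1.003
gripper_force: 0.0
```

```bash
python3 w.py w9 bottle dosing_cup brush soap mug drink_can; python3 - <<'E'
from h import *
np.set_printoptions(precision=4,suppress=True)
for n in("scene","side"): cv2.imwrite(f"pics/{n}9.png",r.snapshot(n))
for o in["bottle","dosing_cup","brush","soap","mug","drink_can"]:
    d=[(cam(n),r.landmark_of(o,n)) for n in("scene","side","wrist")]
    l=[(c,x[0]["centre"]) for c,x in d if x]; print(o,len(l),*(tri(l) if len(l)>1 else []))
E
```

```text
31.5 [ 0.6468 -0.0327  0.2965] yaw -172.57890361400408 tilt [-0.0017  0.0002 -1.    ] [-0.0683  0.4057  1.2293  0.0001  1.5083 -1.7686]
bottle [359.7  65.8] 0.71 [0.4941 0.0055 0.    ]
dosing_cup [355.3 146.2] 0.75 [0.6034 0.0171 0.    ]
dosing_cup [280.9  70.3] 0.43 [ 0.5141 -0.1022  0.    ]
soap [285.6 152.8] 0.86 [ 0.6264 -0.0839  0.    ]
soap [355.2 145.2] 0.55 [0.602  0.0167 0.    ]
mug [521.8 162.8] 0.87 [0.5952 0.268  0.    ]
drink_can [554.7  54.3] 0.7 [0.4448 0.2688 0.    ]
bottle 3 [0.5001 0.0069 0.0146] [2.0, 4.8, 3.7]
dosing_cup 3 [0.6004 0.0167 0.005 ] [3.9, 3.9, 4.3]
brush 2 [ 0.5023 -0.0944  0.0152] [0.5, 0.5]
soap 3 [ 0.629  -0.0848  0.0168] [2.4, 2.9, 3.6]
mug 3 [ 0.599   0.2749 -0.0087] [2.8, 4.5, 2.0]
drink_can 2 [ 0.442   0.2673 -0.0013] [4.6, 4.6]
```

View pics/w9.png

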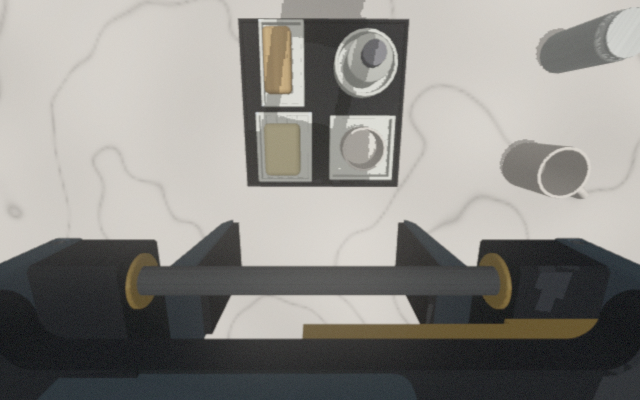

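All four things stand in their inserts, with mug and can untouched. One last numeric check of the offsets in this picture.

```bash
python3 - <<'E'
from h import *
np.set_printoptions(precision=4,suppress=True)
z=np.load("w9.npz"); c=(z["K"],z["R"],z["t"])
for n,p,h in(("soap",(282,149),.043),("dish",(284,147),.023),("brush",(278,59.5),.057),("trough",(282,63),.029),("cup",(362,146),.065),("cell",(362,147),.027),("cap",(374,52),.115),("holder",(366,63),.040)): print(n,onz(c,p,h)[:2])
s=r.read_state();print(s["time"],s["qd"].round(3))
E
```

```text
soap [ 0.6173 -0.0854]
dish [ 0.6161 -0.0849]
brush [ 0.5099 -0.0996]
trough [ 0.5089 -0.0979]
cup [0.5981 0.0172]
cell [0.6016 0.0231]
cap [0.499  0.0062]
holder [0.4967 0.0088]
32.85 [ 0.001  0.001  0.     0.    -0.    -0.   ]
```

All within a few millimetres, so hand in.

```bash
python3 -c "
from bench import r
print(r.hand_in())"
```

```text
the job is handed in; nothing more can be done
None
```

I packed the bottle, cup, brush and soap into their inserts, each within about 7 mm of centre in the last picture, left the can and mug where they stood, and handed the job in at about 33 s; no verdict came back.

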